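# Load the last vial and stack the empty tote on top

## Task

Stand the loose pill vial upright in the loaded tote beside the two that are already in it. Then stack the empty tote on top of the loaded one, turned so that the dipped ends of the two totes face opposite ways and it rests level on the stacking ledges inside the rim instead of nesting down onto the vials; lower it fully home before you let go. Leave the loaded tote where it stands and do not disturb the other things on the bench.

Things in the scene. Friction and masses are not known exactly. Their poses are not given: they have to be found in the camera images.
- loaded_tote: White plastic stack-nest tote holding two standing vials, loose, 0.26 kg. 181 mm long (x), 145 mm wide (y) over the rim, 95 mm high. Origin: centre of underside, z up. Its -x end is dipped. Floor 3 mm thick, 156 x 120 mm outside; walls 2.5 mm, flaring 3.8 degrees upward. A tote turned end for end stacks with its origin 85 mm above this one's, with about 3 mm play all round; facing the same way it nests.
- loaded_tote_dip (a point): Middle of the loaded tote's dipped edge: x = -82, y = 0, z = 53 mm in its frame. The middle 70 mm of this end wall is only 53 mm high and carries a blank card; the other end (+x) is full height.
- loaded_tote_ledge (a point): Top of one stacking ledge inside the loaded tote: x = +35, y = +55.5, z = 85 mm in its frame (10 mm below the rim). Each long wall has two columns with such tops, 18 mm wide, at x = -57 and x = +35 mm, standing in to |y| = 48.5 mm (below z = 40 mm: 22 mm wide, in to 44 mm). Below z = 40 mm they are hollow from outside, so totes facing the same way nest over them.
- loaded_tote_rim (a point): Top of the loaded tote's rim on one long side: x = -11, y = +68, z = 95 mm in its frame. The rim is a band 9 mm thick with upright faces, z = 73 to 95 mm: on the long sides |y| = 63.5 to 72.5 mm, on the ends |x| = 81.5 to 90.5 mm.
- empty_tote: Second tote, exactly the same shape, size and material as loaded_tote (all its numbers, columns and rim apply, in this frame), empty, about 0.22 kg, loose on the bench, facing any way. Origin: centre of underside; x along its length, z up; the dipped end is at its -x.
- empty_tote_dip (a point): Middle of the empty tote's dipped edge: x = -82, y = 0, z = 53 mm in its frame.
- empty_tote_rim (a point): Top of the empty tote's rim on one long side: x = -11, y = +68, z = 95 mm in its frame. Here, or at y = -68, the 9 mm rim can be pinched from above: inside, the wall is free of columns from x = -46 to +24 mm.
- loose_vial: Amber pill vial with a white screw cap, standing on the bench in front of the totes: 72 mm high, body 33 mm in diameter, cap 37 mm in diameter over the top 13.5 mm. Origin: centre of its underside, z up. 45 g.
- vial_a: Same kind of vial, standing in the loaded tote at about x = +50, y = +21 mm of the tote's frame (the half away from the dipped end). Origin: centre of its underside.
- vial_b: Same kind of vial, standing in the loaded tote at about x = +50, y = -21 mm of the tote's frame. Origin: centre of its underside.
- glass_bottle: Bystander: amber glass bottle with a black cap, 48 mm in diameter, 85 mm high, standing beyond the totes. Origin: centre of its underside.
- clipboard: Bystander: brown clipboard with a printed sheet, 315 by 228 mm, up to 17 mm high at the clip, lying on the left. Origin: centre of its underside.
- slide_box: Bystander: closed grey slide box, 178 by 98 by 38 mm, on the right. Origin: centre of its underside.
Things that resemble listed ones, but are neither listed nor needed, are in the scene too. Leave any turquoise or yellow look-alike of the loose_vial alone.

How it is judged:
On the way, in this order (a step that is already met when the one before it is completed fails the run):
1. the loose vial stands upright on the floor of the loaded tote, let go, with the empty tote still off it (z of loose_vial in the frame of loaded_tote between -0.002 and 0.008 m and x of loose_vial in the frame of loaded_tote between -0.066 and 0.066 m and y of loose_vial in the frame of loaded_tote between -0.05 and 0.05 m and angle between loose_vial's own z axis and vertical below 0.15 rad and contact force between the fingers and loose_vial below 0.1 N and horizontal distance between empty_tote and loaded_tote above 0.1 m), for 0.2 s.
2. the empty tote, still held, is lowered home (within 5 mm) into the loaded tote's rim, dipped ends opposite (contact force between the fingers and empty_tote above 0.5 N and horizontal distance between empty_tote and loaded_tote below 0.008 m and x of empty_tote_dip in the frame of loaded_tote above 0.07 m and z of empty_tote in the frame of loaded_tote between 0.081 and 0.09 m), for 0.1 s.
At the end, for the whole second after the job is handed in: The empty tote rests level (2 degrees) on the loaded tote's ledges, 82 to 87.5 mm above its origin and centred within 7 mm, dipped ends opposite; all three vials stand upright (0.15 rad) on the loaded tote's floor; the loaded tote is level on the bench, within 40 mm of its start (horizontal distance between empty_tote and loaded_tote below 0.007 m and x of empty_tote_dip in the frame of loaded_tote above 0.074 m and z of empty_tote in the frame of loaded_tote between 0.082 and 0.0875 m and angle between each of empty_tote, loaded_tote's own z axis and vertical below 0.035 rad and height (world z) of loaded_tote below 0.005 m and distance of loaded_tote from where it was at the start of the episode below 0.04 m and angle between each of loose_vial, vial_a, vial_b's own z axis and vertical below 0.15 rad and horizontal distance between each of loose_vial, vial_a, vial_b and loaded_tote below 0.075 m and z of each of loose_vial, vial_a, vial_b in the frame of loaded_tote below 0.008 m and linear speed of each of empty_tote, loose_vial below 0.01 m/s); the robot touches nothing.
It fails at once if the empty tote bears on a vial (over 3 N) (contact force between empty_tote and vial_a above 3 N or contact force between empty_tote and vial_b above 3 N or contact force between empty_tote and loose_vial above 3 N).
It fails at once if a bystander is moved by more than 25 mm (distance of any of glass_bottle, clipboard, slide_box from where it was at the start of the episode above 0.025 m).
It fails at once if a vial in the loaded tote is knocked over (angle between any of vial_a, vial_b's own z axis and vertical above 0.6 rad).
It also fails if it takes over 58 s, if anything falls off the work surface, if the arm or the gripper's body presses on something with over 40 N, if the wrist force passes 120 N, or if a joint passes its speed limit or range.

## Robot

A 7-joint arm with a two-finger parallel gripper is mounted at the origin on the work surface. World frame = base frame: x ahead of the robot, y to its left, z up, the work surface at z = 0. Lengths are in m, angles in rad, forces in N, time in s.
With the tool pointing down it reaches from about 0.4 to 0.85 m from the base axis. Payload 4.5 kg.
Tool frame: the origin (TCP) lies at the very end of the fingers, on their centre line; the grasp point (between the pads) lies 19 mm behind it; z points along the fingers, y is the line along which they close (so a half turn about z gives the same grasp; the last joint's range is limited). The gripper opens to 85 mm and grips with 20 to 120 N. Pads are 22 mm wide; open, the fingers measure 114 mm over their backs; the gripper's body (76 mm by 85 mm) begins 54 mm behind the grasp point. The pads swing forward as they close: fully open they stand 13 mm farther back than shut.
Start: joints at [-1.091, 0.689, -0.195, 1.565, 0.157, 0.902, -0.215], TCP at [0.269, 0.564, 0.231] pointing down, gripper open.
Joint ranges: [-3.01, 3.01], [-0.46, 2.08], [-1.47, 1.51], [0.13, 2.56], [-1, 4.14], [0.04, 2.09], [-2.66, 2.66]. Speed limits (rad/s): [2.57, 2.57, 3.14, 3.14, 3.14, 3.14, 3.14].

## Interface

Orientations are given as a 3x3 rotation matrix whose columns are the frame's x, y, z axes.
In Python, from workcell import env gives the robot as it stands. The module is installed in compiled form; this text tells all that it offers.
- The arm moves only by the tool servo_tool, never from a script. Its arguments are lists of equal length, an entry for each row: "xyz": the shift along the world's x, y, z in m, a list of three; "turn": the turn, a rotation vector about the world's x, y, z in rad, a list of three; "gripper": the finger opening in m, from 0 to 0.0854. A call has 1 to 12 rows; each row is the pose to reach, as a shift and turn from the pose commanded when the call began; what a row does not reach only later rows make up. A row lasts 1/8 s, in which the tool goes at most 62.5 mm and 10.7 degrees, less where a joint would pass 70% of its speed; a pose out of reach is approached as far as the arm can. A call with a gripper value outside its range is refused whole. The fingers move at their own pace and stop on an object; "grip_force" is the grip in N (left out, the last holds). Time passes only in rows, so rows that repeat a pose let the fingers close. It gives the time, the measured TCP pose, the force, the opening and the grip force at its end, in the units of the state.
- env.get_obs(): the state, without advancing time (a new reading comes with each control period).
- env.read_camera(name): name is "scene" or "top" or "wrist"; returns the picture (384x512x3 uint8, red, green, blue); there is no depth.
- env.camera_model(name): a dict with "intrinsics" (3x3 intrinsics, pixels), "view" (4x4, takes a point from world to camera coordinates). Camera axes: x right, y down, z forward; pixel columns grow to the right and rows downward; lengths in m; the calibration is good to about 2 mm. A picture is of the moment at which its call begins: read the wrist's pose just before it. camera_model takes no time and is no camera call; for the wrist camera it gives the pose at the moment of the call.
- env.job_done(): hands the job in; it is judged then, once.
The state is a dict: "clock": time; "joint_pos": joint angles; "joint_vel": joint speeds; "effort": joint torques, N m; "tool_pos": TCP position; "tcp_rot": TCP orientation; "wrist_force": force on the tool from outside, world axes, zero at the start; "ft_torque": the same for the moment, N m; "grip_width": opening from 0.0 (shut) to 1.0 (fully open); "grasp_force": force on a finger pad.
Only numpy, scipy, OpenCV 4.12 (cv2) and the standard library are available. Lean on these libraries where they do the work, as an engineer would, in place of code of your own. Each camera call takes 0.05 s, during which the arm holds its last target. There are 200 camera calls.

## Working session

There is one attempt and no reset: what is moved stays moved. The work goes in short steps, Python scripts to look and compute and a tool call to move; the robot and the scene stay as the last step left them, time stands still between calls to the robot, and variables do not carry over. Pictures are saved under pics/ and viewed, at most 10 in all, crops included, and the job is handed in when it is done.

Besides the shell and the picture viewer there is one more tool, called after ">>>" by a JSON object that holds its "fn" and its "kwargs", one argument or row to a line. servo_tool: Moves the arm, as the interface text tells. Its arguments: {"type":"object","properties":{"xyz":{"type":"array"},"turn":{"type":"array"},"gripper":{"type":"array"},"grip_force":{"type":"number"}},"required":["xyz","turn","gripper"]}

```bash
mkdir -p pics; cat > h.py <<'E'
import numpy as np, cv2
from workcell import env
def snap(n,f):
    m=env.camera_model(n); im=env.read_camera(n); cv2.imwrite('pics/'+f,im[:,:,::-1]); return im,m
def ray(m,u,v,z):
    K=np.array(m['intrinsics']);V=np.array(m['view']);R=V[:3,:3];c=-R.T@V[:3,3]
    d=R.T@np.linalg.inv(K)@np.array([u,v,1.]); return c+d*(z-c[2])/d[2]
def proj(m,p):
    K=np.array(m['intrinsics']);V=np.array(m['view']);q=K@(V[:3,:3]@np.array(p)+V[:3,3]); return q[:2]/q[2]
E
python3 - <<'E'
from h import *
a,m=snap('top','top0.png');b,m2=snap('scene','scene0.png')
cv2.imwrite('pics/both.png',np.hstack([cv2.resize(a,None,fx=.78,fy=.78),cv2.resize(b,None,fx=.78,fy=.78)])[:,:,::-1])
for x in(m,m2):
    V=np.array(x['view']);print(-V[:3,:3].T@V[:3,3],np.array(x['intrinsics'])[0],V[:3,:3].round(2).tolist())
o=env.get_obs();print(o['clock'],o['tool_pos'],np.array(o['tcp_rot']).round(3))
E
```

```text
[0.31440751 0.03362794 1.60260849] [497.28394964   0.         260.15742283] [[0.0, -1.0, 0.02], [-0.99, -0.0, -0.16], [0.16, -0.02, -0.99]]
[ 1.00772739 -0.5744084   1.32366224] [426.42909597   0.         257.44903152] [[0.83, 0.56, -0.01], [0.47, -0.72, -0.51], [-0.29, 0.42, -0.86]]
0.1 [0.26928112 0.56336707 0.23054386] [[-0.902  0.431 -0.001]
 [ 0.431  0.902 -0.002]
 [-0.    -0.002 -1.   ]]
```

View pics/top0.png

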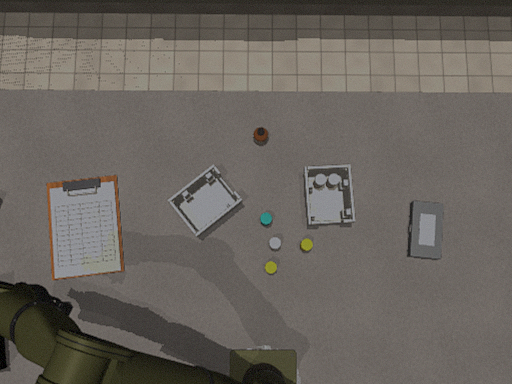

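View pics/scene0.png

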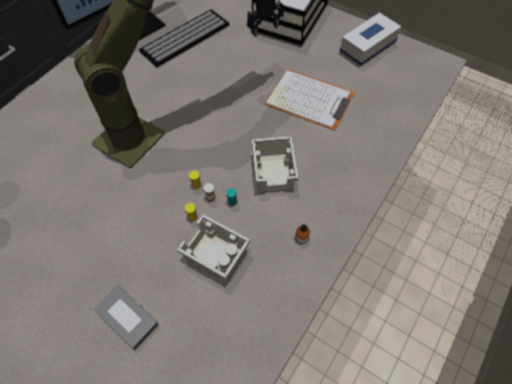

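The top view shows the empty tote at (205,201), and the loaded tote with two white caps at (330,195). The vial candidates are a white cap at (275,243), turquoise at (266,218), and yellow at (307,244) and (271,267). The white-capped one fits the description of loose_vial. I'll confirm that in an enlarged crop and measure the positions.

```bash
python3 - <<'E'
from h import *
im=cv2.imread('pics/top0.png')[:,:,::-1];m=env.camera_model('top')
c=im[150:285,160:365];cv2.imwrite('pics/crop.png',cv2.resize(c,(800,527),interpolation=cv2.INTER_CUBIC)[:,:,::-1])
hsv=cv2.cvtColor(im,cv2.COLOR_RGB2HSV)
w=((im.min(2)>135)).astype(np.uint8)
n,l,s,ce=cv2.connectedComponentsWithStats(w)
for i in range(1,n):
    x,y,ww,h,a=s[i]
    if 150<x<370 and 150<y<290 and a>15: print(s[i],ce[i].round(1))
for nm,box in(('empty',(160,160,250,242)),('loaded',(298,158,362,232))):
    x0,y0,x1,y1=box;k=np.zeros_like(w);k[y0:y1,x0:x1]=w[y0:y1,x0:x1]
    p=cv2.findNonZero(k);r=cv2.minAreaRect(p);print(nm,r)
    q=np.array([ray(m,*b,.095)[:2] for b in cv2.boxPoints(r)]);print(q.round(4).tolist(),q.mean(0))
print('vial',ray(m,275.3,243.3,.072))
E
```

```text
[168 165  52  36 111] [193.8 180.9]
[308 165  47  57 153] [342.8 186.2]
[ 305  167   38   57 1047] [323.8 203. ]
[316 174  11  10  82] [320.5 178.8]
[329 174  12  10  91] [334.1 178.7]
[ 180  179   62   57 1447] [207.7 204.9]
[220 178  13  16  20] [226.2 185.4]
[183 191   5   5  18] [184.9 193.1]
[170 202  26  31  67] [182.6 217.1]
[270 238  10  10  86] [274.6 242.5]
empty ((204.45126342773438, 199.4390411376953), (45.91508483886719, 58.2528190612793), 51.34019470214844)
[[0.5589, 0.2947], [0.6738, 0.1574], [0.5613, 0.0676], [0.4491, 0.2047]] [0.56077724 0.18109663]
loaded ((329.51776123046875, 193.73944091796875), (56.955074310302734, 46.132869720458984), 85.76361083984375)
[[0.6631, -0.1271], [0.6745, -0.271], [0.4964, -0.2787], [0.4856, -0.1375]] [ 0.57989128 -0.20357438]
vial [ 0.42779473 -0.03654799  0.072     ]
```

View pics/crop.png

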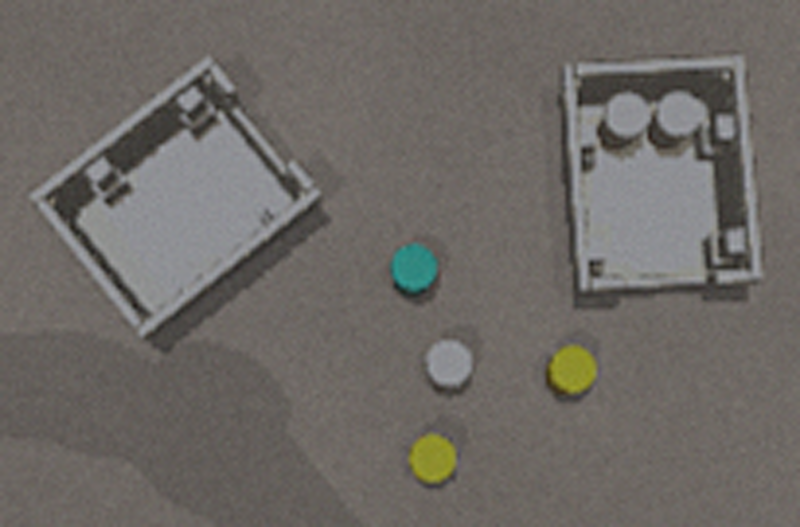

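The crop confirms the white-capped amber vial at crop (449,363), top-image (275,243). The dips face the robot on the loaded tote and up-right on the empty one. I'll move above the vial.

>>> {"fn": "servo_tool", "kwargs": {
  "xyz": [
    [0.013,-0.05,0],
    [0.027,-0.1,0],
    [0.04,-0.15,0],
    [0.053,-0.2,0],
    [0.066,-0.25,0],
    [0.08,-0.3,0],
    [0.093,-0.35,0],
    [0.106,-0.4,0],
    [0.12,-0.45,0],
    [0.133,-0.5,0],
    [0.146,-0.55,0],
    [0.159,-0.6,-0.03]
  ],
  "turn": [
    [0,0,0],
    [0,0,0],
    [0,0,0],
    [0,0,0],
    [0,0,0],
    [0,0,0],
    [0,0,0],
    [0,0,0],
    [0,0,0],
    [0,0,0],
    [0,0,0],
    [0,0,0]
  ],
  "gripper": [0.062,0.062,0.062,0.062,0.062,0.062,0.062,0.062,0.062,0.062,0.062,0.062],
  "grip_force": 30
}}

```text
clock: 1.6
tool_pos: [0.4306, -0.0376, 0.2022]
tcp_rot: [[-0.902, 0.431, 0.005], [0.431, 0.902, 0.0], [-0.005, 0.003, -1.0]]
wrist_force: [0.5, 1.3, -0.6]
grip_width: 0.728
grasp_force: 0.0
```

```bash
python3 - <<'E'
from h import *
im,m=snap('wrist','w1.png');o=env.get_obs();print(o['clock'],o['tool_pos'],np.array(o['tcp_rot'])[:,1],proj(m,[.428,-.0365,.072]))
hsv=cv2.cvtColor(im,cv2.COLOR_RGB2HSV)
w=((im.min(2)>110)&(hsv[:,:,1]<50)).astype(np.uint8)
n,l,s,ce=cv2.connectedComponentsWithStats(w)
for i in range(1,n):
    if s[i][4]>300: print(s[i],ce[i].round(1),ray(m,*ce[i],.072).round(4))
E
```

```text
1.65 [ 0.42870728 -0.04561144  0.19832596] [ 0.44071309  0.8976324  -0.00529524] [250.46175531 180.93364796]
[     0      0    512    371 112754] [250.2 150.5] [ 0.3997 -0.0233  0.072 ]
[ 182  282   43   47 1035] [198.9 310. ] [ 0.546  -0.1614  0.072 ]
[ 94 356  41  28 636] [114.7 373.8] [ 0.5872 -0.3098  0.072 ]
```

View pics/w1.png

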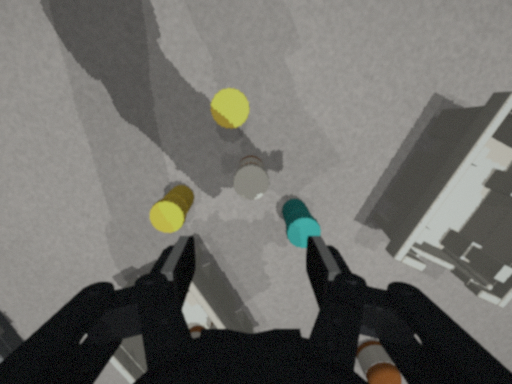

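The wrist view shows the white cap at (251,181), matching the predicted (250.5,180.9). I'll descend and grip it.

>>> {"fn": "servo_tool", "kwargs": {
  "xyz": [
    [0,0,0],
    [0,0,-0.05],
    [0,0,-0.1],
    [0,0,-0.14],
    [0,0,-0.16],
    [0,0,-0.16],
    [0,0,-0.16],
    [0,0,-0.16],
    [0,0,-0.16],
    [0,0,-0.16]
  ],
  "turn": [
    [0,0,0],
    [0,0,0],
    [0,0,0],
    [0,0,0],
    [0,0,0],
    [0,0,0],
    [0,0,0],
    [0,0,0],
    [0,0,0],
    [0,0,0]
  ],
  "gripper": [0.062,0.062,0.062,0.062,0.062,0.062,0.025,0.025,0.025,0.025],
  "grip_force": 30
}}

```text
clock: 2.9
tool_pos: [0.429, -0.0353, 0.0415]
tcp_rot: [[-0.903, 0.431, 0.001], [0.431, 0.903, 0.001], [-0.0, 0.001, -1.0]]
wrist_force: [0.6, 0.8, 2.7]
grip_width: 0.426
grasp_force: 30.0
```

>>> {"fn": "servo_tool", "kwargs": {
  "xyz": [
    [0,0,0.06],
    [0,0,0.12],
    [0.02,-0.025,0.15],
    [0.05,-0.065,0.15],
    [0.08,-0.1,0.15],
    [0.11,-0.14,0.15],
    [0.137,-0.168,0.15],
    [0.137,-0.168,0.15],
    [0.137,-0.168,0.1],
    [0.137,-0.168,0.05],
    [0.137,-0.168,0.02],
    [0.137,-0.168,0.02]
  ],
  "turn": [
    [0,0,0],
    [0,0,0],
    [0,0,0.1],
    [0,0,0.25],
    [0,0,0.4],
    [0,0,0.5],
    [0,0,0.5],
    [0,0,0.5],
    [0,0,0.5],
    [0,0,0.5],
    [0,0,0.5],
    [0,0,0.5]
  ],
  "gripper": [0.025,0.025,0.025,0.025,0.025,0.025,0.025,0.025,0.025,0.025,0.025,0.025]
}}

```text
clock: 4.4
tool_pos: [0.5627, -0.2029, 0.0593]
tcp_rot: [[-0.998, -0.056, -0.006], [-0.056, 0.998, 0.002], [0.006, 0.002, -1.0]]
wrist_force: [0.2, -0.9, 0.1]
grip_width: 0.419
grasp_force: 30.2
```

>>> {"fn": "servo_tool", "kwargs": {
  "xyz": [
    [0,0,-0.008],
    [0,0,-0.015],
    [0,0,-0.0155],
    [0,0,-0.0155],
    [0,0,-0.0155],
    [0,0,-0.0155],
    [0,0,0.05],
    [0,0,0.1],
    [0,0,0.15],
    [0,0,0.2],
    [0,0,0.2],
    [0,0,0.2]
  ],
  "turn": [
    [0,0,0],
    [0,0,0],
    [0,0,0],
    [0,0,0],
    [0,0,0],
    [0,0,0],
    [0,0,0],
    [0,0,0],
    [0,0,0],
    [0,0,0],
    [0,0,0],
    [0,0,0]
  ],
  "gripper": [0.025,0.025,0.025,0.06,0.06,0.06,0.06,0.06,0.06,0.06,0.06,0.06]
}}

```text
clock: 5.9
tool_pos: [0.5649, -0.2043, 0.2608]
tcp_rot: [[-0.999, -0.054, -0.001], [-0.054, 0.999, -0.001], [0.001, -0.0, -1.0]]
wrist_force: [-0.7, 0.0, -0.5]
grip_width: 0.7
grasp_force: 0.0
```

```bash
python3 - <<'E'
from h import *
import time
env.read_camera('wrist')
im,m=snap('wrist','w2.png')
a,mt=snap('top','top2.png')
print(env.get_obs()['tool_pos'],env.get_obs()['clock'])
c=np.vstack([im])
t=cv2.resize(a[150:290,290:375],(364,600),interpolation=cv2.INTER_CUBIC)
o=np.zeros((600,800,3),np.uint8);o[:327,:436]=cv2.resize(im,(436,327));o[:,436:]=t;cv2.imwrite('pics/c2.png',o[:,:,::-1])
E
```

```text
[ 0.56452299 -0.20423023  0.25975566] 6.05
```

View pics/w2.png

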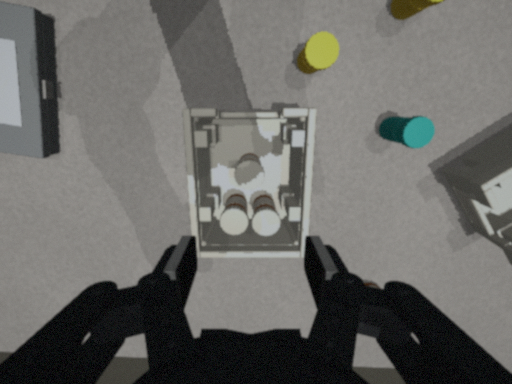

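The wrist view shows the vial standing upright in the tote at (248,168), beside the caps at (234,221) and (266,221). The tote's outer rim corners are near (184,109), (316,109), (310,257) and (197,257). I'll measure that rim and head for the empty tote.

```bash
cat >> h.py <<'E'
def tote(im,m,box,thr,z=.095):
    x0,y0,x1,y1=box;g=cv2.GaussianBlur(im,(3,3),0).min(2)
    w=np.zeros(g.shape,np.uint8);w[y0:y1,x0:x1]=(g[y0:y1,x0:x1]>thr)
    w=cv2.morphologyEx(w,cv2.MORPH_OPEN,np.ones((2,2),np.uint8))
    n,l,s,c=cv2.connectedComponentsWithStats(w);i=1+np.argmax(s[1:,4]);print('box',s[i])
    h=cv2.convexHull(cv2.findNonZero((l==i).astype(np.uint8)))[:,0]
    q=np.array([ray(m,u,v,z)[:2] for u,v in h],np.float32)*1000
    r=cv2.minAreaRect(q);print(thr,np.round(r[0],1),np.round(r[1],1),round(r[2],2));return r
E
python3 - <<'E'
from h import *
im=cv2.imread('pics/w2.png')[:,:,::-1];m=env.camera_model('wrist')
for t in(165,180,195):tote(im,m,(172,98,330,268),t)
print(im[180,178:202].min(1),im[180,295:322].min(1),im[100:122,200].min(1),im[240:268,255].min(1))
E
```

```text
box [ 213  148   76   52 1550]
165 [ 567.8 -200.5] [51.7 92.3] 18.24Traceback (most recent call last):
  File "<stdin>", line 3, in <module>
  File "h.py", line 14, in tote
    n,l,s,c=cv2.connectedComponentsWithStats(w);i=1+np.argmax(s[1:,4]);print('box',s[i])
                                                    ~~~~~~~~~^^^^^^^^^
    return _wrapfunc(a, 'argmax', axis=axis, out=out, **kwds)
    return bound(*args, **kwds)
ValueError: attempt to get argmax of an empty sequence
```

>>> {"fn": "servo_tool", "kwargs": {
  "xyz": [
    [0,0.05,0],
    [0,0.1,0],
    [0,0.15,0],
    [0,0.2,0],
    [0,0.25,0],
    [0,0.3,0],
    [0,0.35,0],
    [0,0.385,0],
    [0,0.385,0],
    [0,0.385,0]
  ],
  "turn": [
    [0,0,-0.12],
    [0,0,-0.24],
    [0,0,-0.36],
    [0,0,-0.48],
    [0,0,-0.6],
    [0,0,-0.72],
    [0,0,-0.84],
    [0,0,-0.92],
    [0,0,-0.92],
    [0,0,-0.92]
  ],
  "gripper": [0.05,0.05,0.05,0.05,0.05,0.05,0.05,0.05,0.05,0.05]
}}

```text
clock: 7.3
tool_pos: [0.5652, 0.1796, 0.2603]
tcp_rot: [[-0.648, 0.762, -0.002], [0.762, 0.648, -0.002], [-0.0, -0.002, -1.0]]
wrist_force: [-0.1, -0.8, -0.4]
grip_width: 0.583
grasp_force: 0.0
```

```bash
python3 - <<'E'
from h import *
im,m=snap('wrist','w3.png');o=env.get_obs();print(o['tool_pos'],np.array(o['tcp_rot'])[:,1],o['clock'])
for t in(150,165,180,195):tote(im,m,(120,60,400,300),t)
E
```

```text
[0.56549045 0.17897985 0.26041578] [ 0.7625017   0.64698221 -0.002275  ] 7.35
box [ 210  106   80  103 4675]
150 [551.7 192.2] [ 85.3 115.9] 40.05
box [ 211  106   78  103 4324]
165 [551.6 192.2] [ 83.6 115.2] 39.58Traceback (most recent call last):
  File "<stdin>", line 3, in <module>
  File "h.py", line 14, in tote
    n,l,s,c=cv2.connectedComponentsWithStats(w);i=1+np.argmax(s[1:,4]);print('box',s[i])
                                                    ~~~~~~~~~^^^^^^^^^
    return _wrapfunc(a, 'argmax', axis=axis, out=out, **kwds)
    return bound(*args, **kwds)
ValueError: attempt to get argmax of an empty sequence
```

View pics/w3.png

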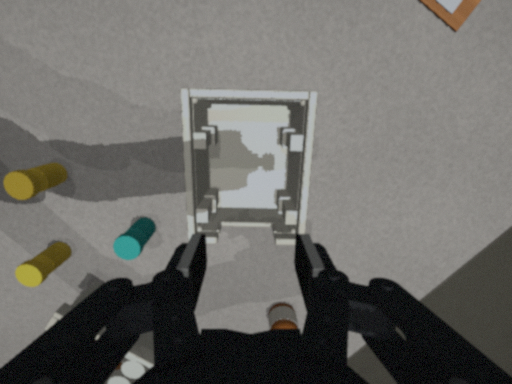

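The wrist view shows the empty tote with its dipped end at the bottom (225-270, 225-240). The rim corners are (182,89), (316,92), (188,238) and (299,240). The rim is dimmer than my thresholds, so I'll check its pixel values.

```bash
python3 - <<'E'
from h import *
for f,ps in(('w2',[(0,180,176,206),(0,180,292,324),(1,200,98,124),(1,255,240,268)]),('w3',[(0,160,174,204),(0,160,292,324),(1,250,82,110),(1,280,225,255)])):
    im=cv2.imread(f'pics/{f}.png').astype(int)
    for ax,k,a,b in ps:
        print(f,k,a,(im[k-3:k+4,a:b].min(2).mean(0) if ax==0 else im[a:b,k-3:k+4].min(2).mean(1)).astype(int).tolist())
E
```

```text
w2 180 176 [139, 138, 139, 140, 140, 141, 140, 140, 139, 138, 138, 149, 169, 177, 177, 178, 174, 163, 129, 85, 76, 95, 103, 84, 75, 75, 76, 77, 76, 75]
w2 180 292 [63, 63, 66, 63, 64, 64, 64, 69, 81, 88, 75, 73, 106, 144, 167, 177, 177, 176, 170, 155, 136, 129, 128, 128, 130, 130, 130, 131, 129, 128, 128, 129]
w2 200 98 [94, 94, 94, 93, 92, 91, 91, 91, 90, 96, 109, 122, 131, 132, 131, 131, 128, 120, 102, 82, 74, 69, 69, 65, 63, 62]
w2 255 240 [83, 83, 82, 85, 92, 89, 80, 78, 79, 79, 92, 129, 159, 174, 177, 177, 173, 155, 137, 133, 134, 134, 135, 136, 135, 136, 136, 136]
w3 160 174 [82, 83, 84, 85, 85, 85, 85, 86, 85, 90, 104, 113, 117, 118, 117, 116, 106, 89, 68, 65, 72, 74, 66, 63, 63, 62, 63, 63, 63, 63]
w3 160 292 [66, 67, 67, 67, 67, 67, 67, 73, 83, 82, 75, 92, 130, 160, 176, 179, 179, 176, 166, 149, 134, 132, 134, 135, 135, 136, 138, 139, 139, 137, 137, 139]
w3 250 82 [136, 135, 135, 135, 136, 136, 134, 132, 152, 172, 177, 178, 178, 178, 176, 165, 136, 117, 102, 78, 67, 76, 111, 152, 172, 174, 172, 172]
w3 280 225 [80, 79, 78, 78, 79, 78, 86, 101, 98, 82, 73, 75, 80, 108, 139, 162, 169, 169, 163, 150, 134, 127, 124, 123, 124, 123, 122, 124, 123, 124]
```

```bash
cat >> h.py <<'E'
def rect(f,m,C,spans,z=.095):
    """C: outer rim corners TL,TR,BR,BL guess; outer edge = steepest inward brightening near each side"""
    g=cv2.GaussianBlur(cv2.imread('pics/'+f),(3,3),0).min(2).astype(np.float32);C=np.array(C,float);cen=C.mean(0);L=[]
    for i in range(4):
        a,b=C[i],C[(i+1)%4];t=(b-a)/np.linalg.norm(b-a);n=np.array([-t[1],t[0]]);n*=np.sign(n@(cen-a))
        P=[];k=np.arange(-7,5,.25)
        for lo,hi in spans[i]:
            for s in np.arange(lo,hi,.02):
                p=a+(b-a)*s+k[:,None]*n;q=p.astype(np.float32)
                v=cv2.remap(g,q[:,:1],q[:,1:],cv2.INTER_LINEAR)[:,0];d=np.gradient(v);P.append(p[np.argmax(d)])
        P=np.array([ray(m,u,v,z)[:2] for u,v in P],np.float32)
        l=cv2.fitLine(P,cv2.DIST_HUBER,0,.0005,.01).ravel();L.append(l)
        r=(P-l[2:])@np.array([-l[1],l[0]]);print('side',i,'ang %.2f'%(np.degrees(np.arctan2(l[1],l[0]))%180),'res mm %.2f'%(1000*np.median(abs(r))))
    K=[]
    for i in range(4):
        a,b=L[i-1],L[i];s=np.linalg.solve(np.c_[a[:2],-b[:2]],b[2:]-a[2:]);K.append(a[2:]+a[:2]*s[0])
    K=np.array(K);print('corners',K.round(4).tolist(),'centre',K.mean(0).round(4),'sides',np.linalg.norm(K-np.roll(K,-1,0),axis=1).round(4));return K
E
python3 - <<'E'
from h import *
f=[(.1,.9)];m=env.camera_model('wrist')
print('EMPTY');rect('w3.png',m,[(182,89),(316,92),(305,245),(187,240)],[f,[(.1,.8)],[(.06,.2),(.8,.95)],[(.2,.9)]])
# rebuild wrist model for w2 from tcp-fixed camera: TCP pose then
o=env.get_obs();T=np.eye(4);T[:3,:3]=o['tcp_rot'];T[:3,3]=o['tool_pos']
X=np.array(m['view'])@T
T2=np.eye(4);T2[:3,:3]=[[-.9985,-.054,-.001],[-.054,.9985,-.001],[.001,0,-1]];T2[:3,3]=[.5647,-.2042,.2600]
m2=dict(m);m2['view']=X@np.linalg.inv(T2)
print('LOADED');rect('w2.png',m2,[(184,108),(316,108),(307,257),(191,257)],[[(.05,.2),(.8,.95)],f,f,f])
E
```

```text
EMPTY
side 0 ang 38.80 res mm 0.28
side 1 ang 129.31 res mm 0.30
side 2 ang 38.63 res mm 0.37
side 3 ang 129.05 res mm 0.30
corners [[0.4480000138282776, 0.2029999941587448], [0.5591999888420105, 0.2924000024795532], [0.6729000210762024, 0.1535000056028366], [0.5608999729156494, 0.06390000134706497]] centre [0.5602 0.1782] sides [0.1426 0.1795 0.1434 0.1791]
LOADED
side 0 ang 93.27 res mm 0.38
side 1 ang 3.05 res mm 0.45
side 2 ang 93.62 res mm 0.66
side 3 ang 2.31 res mm 0.51
corners [[0.4943999946117401, -0.27970001101493835], [0.4864000082015991, -0.1387999951839447], [0.6656000018119812, -0.12919999659061432], [0.6746000051498413, -0.27250000834465027]] centre [ 0.5802 -0.205 ] sides [0.1412 0.1794 0.1435 0.1803]
```

>>> {"fn": "servo_tool", "kwargs": {
  "xyz": [
    [0.024,0.02,0],
    [0.048,0.041,-0.03],
    [0.048,0.041,-0.08],
    [0.048,0.041,-0.12],
    [0.048,0.041,-0.14],
    [0.048,0.041,-0.14],
    [0.048,0.041,-0.14]
  ],
  "turn": [
    [0,0,-0.02],
    [0,0,-0.02],
    [0,0,-0.02],
    [0,0,-0.02],
    [0,0,-0.02],
    [0,0,-0.02],
    [0,0,-0.02]
  ],
  "gripper": [0.05,0.05,0.05,0.05,0.05,0.05,0.05]
}}

```text
clock: 8.22
tool_pos: [0.6147, 0.2223, 0.1231]
tcp_rot: [[-0.632, 0.775, 0.003], [0.775, 0.632, 0.002], [-0.001, 0.003, -1.0]]
wrist_force: [1.3, -0.7, 0.3]
grip_width: 0.586
grasp_force: 0.0
```

```bash
python3 - <<'E'
from h import *
im,m=snap('wrist','w4.png');o=env.get_obs();print(o['tool_pos'],np.array(o['tcp_rot'])[:,1],o['clock'])
R=np.array([[np.cos(a:=np.radians(129)),-np.sin(a)],[np.sin(a),np.cos(a)]]);c=np.array([.5602,.1782])
for l in((0,-.0635),(0,-.0725)): print(proj(m,[*(c+R@l),.095]))
E
```

```text
[0.61472296 0.22246942 0.12330027] [0.77472306 0.63229091 0.0035178 ] 8.275
[241.13447495 224.61323727]
[254.49524038 224.63493392]
```

View pics/w4.png

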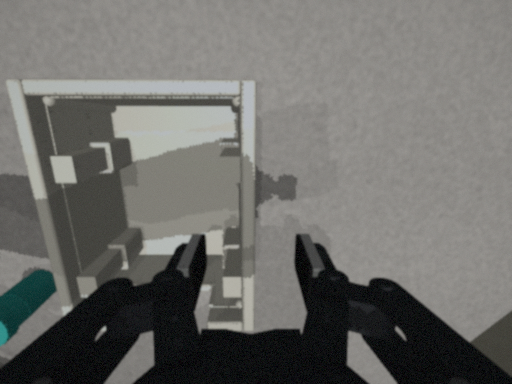

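The rim at columns 241-255 sits between the fingertips (205 and 297), as predicted. I'll descend and grip.

>>> {"fn": "servo_tool", "kwargs": {
  "xyz": [
    [-0.001,-0.001,-0.03],
    [-0.001,-0.001,-0.05],
    [-0.001,-0.001,-0.05],
    [-0.001,-0.001,-0.05],
    [-0.001,-0.001,-0.05],
    [-0.001,-0.001,-0.05],
    [-0.001,-0.001,-0.05],
    [-0.001,-0.001,-0.05],
    [-0.001,-0.001,-0.05]
  ],
  "turn": [
    [0,0,0],
    [0,0,0],
    [0,0,0],
    [0,0,0],
    [0,0,0],
    [0,0,0],
    [0,0,0],
    [0,0,0],
    [0,0,0]
  ],
  "gripper": [0.05,0.05,0.05,0.0,0.0,0.0,0.0,0.0,0.0],
  "grip_force": 80
}}

```text
clock: 9.4
tool_pos: [0.6132, 0.2214, 0.0731]
tcp_rot: [[-0.632, 0.775, 0.002], [0.775, 0.632, 0.001], [-0.001, 0.002, -1.0]]
wrist_force: [-0.4, 0.1, 8.1]
grip_width: 0.091
grasp_force: 78.4
```

>>> {"fn": "servo_tool", "kwargs": {
  "xyz": [
    [0,0,0.01],
    [0,0,0.03],
    [0,0,0.06],
    [0,0,0.1],
    [0,0,0.14],
    [0,0,0.15],
    [0,0,0.15],
    [0,0,0.15]
  ],
  "turn": [
    [0,0,0],
    [0,0,0],
    [0,0,0],
    [0,0,0],
    [0,0,0],
    [0,0,0],
    [0,0,0],
    [0,0,0]
  ],
  "gripper": [0,0,0,0,0,0,0,0]
}}

```text
clock: 10.4
tool_pos: [0.6115, 0.2201, 0.2196]
tcp_rot: [[-0.633, 0.774, -0.003], [0.774, 0.633, -0.002], [0.0, -0.003, -1.0]]
wrist_force: [-0.4, -0.0, -2.0]
grip_width: 0.082
grasp_force: 78.2
```

>>> {"fn": "servo_tool", "kwargs": {
  "xyz": [
    [-0.004,-0.036,0],
    [-0.007,-0.072,0],
    [-0.011,-0.107,0],
    [-0.015,-0.143,0],
    [-0.018,-0.179,0],
    [-0.022,-0.215,0],
    [-0.026,-0.25,0],
    [-0.03,-0.286,0],
    [-0.033,-0.322,0],
    [-0.037,-0.358,0],
    [-0.037,-0.358,0],
    [-0.037,-0.358,0]
  ],
  "turn": [
    [0,0,0.094],
    [0,0,0.188],
    [0,0,0.283],
    [0,0,0.377],
    [0,0,0.471],
    [0,0,0.565],
    [0,0,0.66],
    [0,0,0.754],
    [0,0,0.848],
    [0,0,0.942],
    [0,0,0.942],
    [0,0,0.942]
  ],
  "gripper": [0,0,0,0,0,0,0,0,0,0,0,0]
}}

```text
clock: 11.9
tool_pos: [0.5748, -0.1363, 0.2203]
tcp_rot: [[-0.998, -0.056, -0.002], [-0.056, 0.998, 0.002], [0.002, 0.002, -1.0]]
wrist_force: [-0.2, 2.0, -1.4]
grip_width: 0.086
grasp_force: 78.4
```

```bash
python3 - <<'E'
from h import *
env.read_camera('wrist')
im,m=snap('wrist','w5.png');o=env.get_obs();print(o['tool_pos'],np.array(o['tcp_rot']),o['clock'],o['wrist_force'],o['ft_torque'])
s,ms=snap('scene','s5.png');z=o['tool_pos'][2]-.0731+.095
c=np.array([.5802,-.205]);a=np.radians(183.05);R=np.array([[np.cos(a),-np.sin(a)],[np.sin(a),np.cos(a)]])
for l in((-.0905,-.0725),(.0905,-.0725),(.0905,.0725),(-.0905,.0725)): p=[*(c+R@l),z];print(l,proj(m,p).round(1),proj(ms,p).round(1),proj(ms,[*(c+R@l),z-.095]).round(1))
o=np.zeros((384,800,3),np.uint8);o[:,:512]=im;u,v=proj(ms,[*c,z]).astype(int);o[:288,512:]=cv2.resize(s[v-50:v+50,u-50:u+50],(288,288));cv2.imwrite('pics/c5.png',o[:,:,::-1])
E
```

```text
[ 0.57535586 -0.13540268  0.22093709] [[-9.98308802e-01 -5.81295325e-02 -7.02770581e-04]
 [-5.81304473e-02  9.98308069e-01  1.36004393e-03]
 [ 6.22522824e-04  1.39859620e-03 -9.99998828e-01]] 12.0 [-0.04714169 -0.92649065 -2.41625903] [0.20689093 0.00969957 0.01581356]
(-0.0905, -0.0725) [255.8 400.7] [249.4 217.1] [250.3 231.5]
(0.0905, -0.0725) [260.4  74.1] [197.3 189.6] [201.3 205.2]
(0.0905, 0.0725) [-99.9  72.4] [167.8 227.6] [173.9 241.5]
(-0.0905, 0.0725) [ 13.6 400.5] [221.6 258.3] [224.3 270.7]
```

View pics/c5.png

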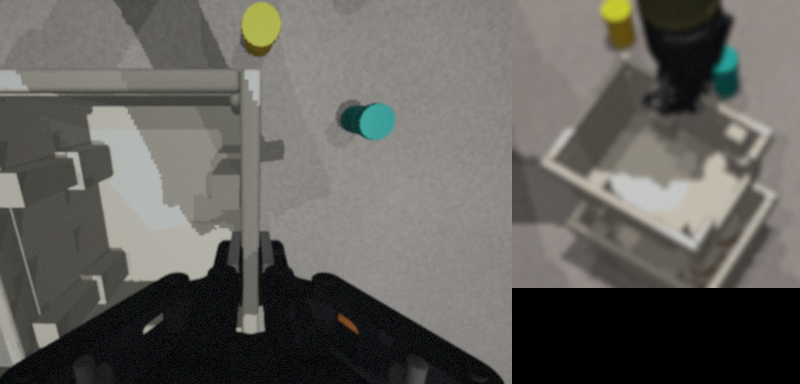

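The held rim corner is at (260,72), against a predicted (260,74). The tote sits about centred over the loaded one with its dip facing away from the robot. Next I'll check for sag at the far rim (left edge).

```bash
python3 - <<'E'
from h import *
m=env.camera_model('wrist');o=env.get_obs();T=np.array(o['tool_pos'])
im=cv2.imread('pics/w5.png').min(2)
for r in(310,325,340,350):print(r,im[r,:32].tolist())
print('col100',im[60:110,100].tolist())
a=np.radians(183.1);x=np.array([np.cos(a),np.sin(a),0]);y0=np.array([-np.sin(a),np.cos(a),0])
for th in(0,.02,.04,.06,.08):
    yv=y0*np.cos(th)-np.array([0,0,1])*np.sin(th);zv=np.cross(x,yv);g=T+np.array([0,0,.0219-.004])
    P=lambda X,Y:proj(m,g+x*X+yv*(Y+.0684)+zv*.004)
    b,c=P(.09,.0725),P(-.09,.0725);d,e=P(.09,.0635),P(-.09,.0635)
    f=lambda p,q,r:(p[0]+(q[0]-p[0])*(r-p[1])/(q[1]-p[1])).round(1)
    print(th,[f(b,c,r) for r in(325,340,350)],[f(d,e,r) for r in(325,340,350)],P(.0905,-.0725).round(1),P(.0905,.0).round(1))
E
```

```text
310 [154, 156, 157, 155, 153, 151, 146, 139, 131, 116, 97, 75, 63, 59, 58, 57, 62, 65, 66, 61, 64, 65, 65, 67, 65, 65, 65, 62, 62, 66, 58, 65]
325 [148, 153, 154, 154, 152, 154, 155, 153, 153, 153, 149, 139, 132, 127, 111, 91, 79, 73, 67, 71, 65, 67, 67, 62, 64, 70, 65, 62, 62, 62, 59, 66]
340 [126, 125, 125, 130, 142, 155, 162, 164, 162, 158, 155, 154, 155, 153, 152, 143, 140, 135, 124, 111, 90, 76, 68, 67, 67, 67, 67, 64, 63, 65, 56, 59]
350 [128, 126, 127, 126, 126, 128, 129, 133, 148, 163, 164, 161, 157, 154, 154, 154, 153, 152, 148, 137, 132, 126, 112, 94, 79, 66, 69, 67, 65, 59, 59, 58]
col100 [121, 119, 122, 122, 120, 118, 118, 119, 109, 111, 121, 121, 128, 129, 130, 131, 130, 130, 130, 127, 128, 127, 131, 126, 128, 126, 126, 120, 114, 104, 94, 79, 70, 82, 87, 81, 67, 59, 57, 61, 61, 60, 66, 66, 74, 89, 130, 155, 162, 165]
0 [np.float64(-9.4), np.float64(-4.3), np.float64(-0.9)] [np.float64(7.2), np.float64(12.1), np.float64(15.3)] [263.4  70.7] [83.3 69.8]
0.02 [np.float64(-3.6), np.float64(1.4), np.float64(4.7)] [np.float64(12.3), np.float64(17.0), np.float64(20.2)] [263.2  70.6] [85.1 70.2]
0.04 [np.float64(2.0), np.float64(6.9), np.float64(10.2)] [np.float64(17.3), np.float64(21.9), np.float64(25.0)] [263.   70.6] [86.9 70.7]
0.06 [np.float64(7.5), np.float64(12.3), np.float64(15.5)] [np.float64(22.1), np.float64(26.6), np.float64(29.6)] [262.8  70.6] [88.7 71.1]
0.08 [np.float64(12.9), np.float64(17.6), np.float64(20.7)] [np.float64(26.9), np.float64(31.3), np.float64(34.2)] [262.6  70.6] [90.6 71.5]
```

>>> {"fn": "servo_tool", "kwargs": {
  "xyz": [
    [0.001,0,0],
    [0.001,0,-0.02],
    [0.001,0,-0.035],
    [0.001,0,-0.045],
    [0.001,0,-0.045],
    [0.001,0,-0.045],
    [0.001,0,-0.048],
    [0.001,0,-0.051],
    [0.001,0,-0.054],
    [0.001,0,-0.057],
    [0.001,0,-0.059],
    [0.001,0,-0.059]
  ],
  "turn": [
    [-0.015,0,0],
    [-0.033,0,0],
    [-0.033,0,0],
    [-0.033,0,0],
    [-0.033,0,0],
    [-0.033,0,0],
    [-0.033,0,0],
    [-0.033,0,0],
    [-0.033,0,0],
    [-0.033,0,0],
    [-0.033,0,0],
    [-0.033,0,0]
  ],
  "gripper": [0,0,0,0,0,0,0,0,0,0,0,0]
}}

```text
clock: 13.55
tool_pos: [0.5764, -0.137, 0.1621]
tcp_rot: [[-0.998, -0.056, -0.0], [-0.056, 0.998, -0.033], [0.002, -0.033, -0.999]]
wrist_force: [-0.2, -0.0, -2.6]
grip_width: 0.084
grasp_force: 78.5
```

```bash
python3 - <<'E'
from h import *
im,m=snap('scene','s6.png');o=env.get_obs();print(o['tool_pos'],np.array(o['tcp_rot'])[:,1],o['clock'],o['wrist_force'],o['ft_torque'])
cv2.imwrite('pics/c6.png',cv2.resize(im[180:290,155:265],(600,600),interpolation=cv2.INTER_CUBIC)[:,:,::-1])
E
```

```text
[ 0.57646246 -0.13702591  0.16225683] [-0.05625205  0.99787733 -0.03281068] 13.6 [-0.07946957 -0.54310182 -1.71459248] [ 0.21836629 -0.03270725 -0.03383951]
```

View pics/c6.png

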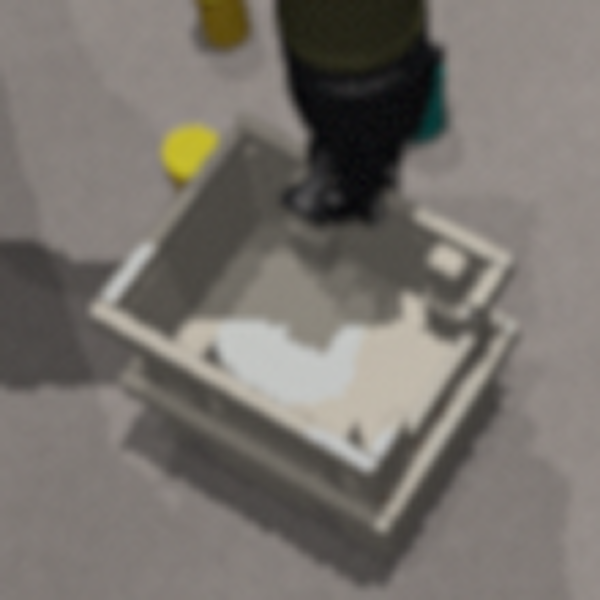

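The empty tote is inside the rim with no contact force, about 4 mm above home. I'll keep lowering gently.

>>> {"fn": "servo_tool", "kwargs": {
  "xyz": [
    [0,0,-0.001],
    [0,0,-0.002],
    [0,0,-0.003],
    [0,0,-0.004],
    [0,0,-0.005],
    [0,0,-0.005]
  ],
  "turn": [
    [0,0,0],
    [0,0,0],
    [0,0,0],
    [0,0,0],
    [0,0,0],
    [0,0,0]
  ],
  "gripper": [0,0,0,0,0,0]
}}

```text
clock: 14.35
tool_pos: [0.5765, -0.137, 0.1576]
tcp_rot: [[-0.998, -0.056, 0.0], [-0.056, 0.998, -0.033], [0.002, -0.033, -0.999]]
wrist_force: [-1.2, 0.6, 1.2]
grip_width: 0.089
grasp_force: 79.0
```

>>> {"fn": "servo_tool", "kwargs": {
  "xyz": [
    [0,0,-0.001],
    [0,0,-0.0015],
    [0,0,-0.0015],
    [0,0,-0.0015]
  ],
  "turn": [
    [0,0,0],
    [0,0,0],
    [0,0,0],
    [0,0,0]
  ],
  "gripper": [0,0,0,0]
}}

```text
clock: 14.85
tool_pos: [0.5764, -0.1368, 0.1574]
tcp_rot: [[-0.998, -0.056, 0.0], [-0.056, 0.998, -0.034], [0.001, -0.034, -0.999]]
wrist_force: [-5.7, -0.0, 10.8]
grip_width: 0.083
grasp_force: 80.5
```

It stopped firmly at TCP z 0.157, which matches home. I'll release and retreat.

>>> {"fn": "servo_tool", "kwargs": {
  "xyz": [
    [0,0,0.001],
    [0,0,0.001],
    [0,0,0.001],
    [0,0,0.001],
    [0,0,0.001],
    [0,0,0.03],
    [0,0,0.07],
    [0,0,0.12],
    [-0.03,0.04,0.14],
    [-0.06,0.09,0.14],
    [-0.09,0.14,0.14],
    [-0.1,0.19,0.14]
  ],
  "turn": [
    [0,0,0],
    [0,0,0],
    [0,0,0],
    [0,0,0],
    [0,0,0],
    [0,0,0],
    [0,0,0],
    [0,0,0],
    [0,0,0],
    [0,0,0],
    [0,0,0],
    [0,0,0]
  ],
  "gripper": [0.04,0.04,0.04,0.04,0.04,0.04,0.04,0.04,0.04,0.04,0.04,0.04]
}}

```text
clock: 16.35
tool_pos: [0.4747, 0.0539, 0.2961]
tcp_rot: [[-0.998, -0.057, -0.0], [-0.057, 0.998, -0.034], [0.002, -0.034, -0.999]]
wrist_force: [1.5, 0.7, 0.5]
grip_width: 0.47
grasp_force: 0.0
```

```bash
python3 - <<'E'
from h import *
env.read_camera('top')
a,mt=snap('top','top7.png');s,ms=snap('scene','s7.png');o=env.get_obs();print(o['tool_pos'],o['clock'],o['wrist_force'])
c=np.array([.5802,-.205]);t=np.radians(183.05);R=np.array([[np.cos(t),-np.sin(t)],[np.sin(t),np.cos(t)]])
def ov(im,m,box):
    x0,y0,x1,y1=box;k=400/(x1-x0);q=np.ascontiguousarray(cv2.resize(im[y0:y1,x0:x1],(400,int((y1-y0)*k)),interpolation=cv2.INTER_CUBIC))
    for z in(.095,.18):
        for l in((-.0905,-.0725),(.0905,-.0725),(.0905,.0725),(-.0905,.0725)):
            u=(proj(m,[*(c+R@l),z])+.5-[x0,y0])*k;cv2.circle(q,(int(u[0]),int(u[1])),3,(255,0,0) if z<.1 else (0,255,0),-1)
    return q
o=np.hstack([ov(a,mt,(290,150,370,235)),ov(s,ms,(170,190,260,285))[:425]])if 0 else None
A=ov(a,mt,(290,150,370,235));B=ov(s,ms,(170,190,260,285));o=np.zeros((max(len(A),len(B)),800,3),np.uint8);o[:len(A),:400]=A;o[:len(B),400:]=B
cv2.imwrite('pics/c7.png',o[:,:,::-1])
E
```

```text
[0.4759137  0.05604016 0.29658255] 16.5 [ 0.14803243 -0.32797794  0.38553037]
```

View pics/c7.png

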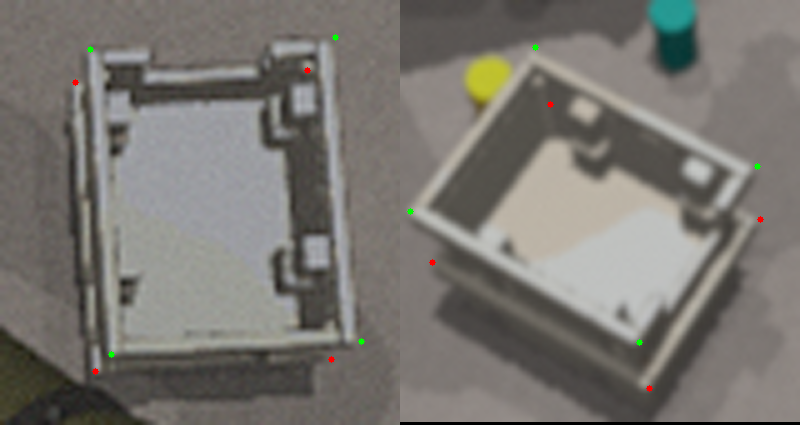

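Both views show the upper rim on the predicted corners at home height, level, with its dip opposite the lower one. I'll hand in.

```bash
python3 -c "
from h import *
print(env.job_done())"
```

```text
the job is handed in; nothing more can be done
None
```

The loose vial is standing in the loaded tote, and the empty tote is stacked on top, level with dips opposite and fully home by the last camera check; the job was handed in at about 16.5 s, but no verdict came back.

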